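# Put the workshop radio back in service

### The job

Get the workshop radio running again. First take the battery pack by its head and put it stem-down into the open battery bay on top of the radio, its orange rib in the bay's groove, all the way home, and let go of it. Then push the loose volume knob fully onto the radio's shaft, the flat in its bore matched to the flat on the shaft, and press it down to the stop to switch the radio on: finish while still holding the knob pressed down with the fingers, and leave the masking tape, the tape measure and the mug where they are.

Things in the scene. Friction and masses are not known exactly. Their poses are not given: they have to be found in the camera images.
- radio: teal and black workshop radio, 126 deep x 243 wide x 106 mm high, standing firmly on the bench (it does not move). Origin at the centre of its underside; x from its front (speaker, display) to its back, y to its left, z up. Its flat top panel is 105 mm above the bench; nothing on the panel but the shaft is higher than 5 mm.
- bay_mouth (a point): centre of the battery bay's mouth, level with the top panel near the radio's left end, framed in orange; axes as the radio's. The bay goes straight down: 38 mm along x, 60 mm along y, 52 mm deep, with a key groove 18 mm wide and 6.5 mm deep in the middle of its +x (rear) wall. Its cover hangs open behind the radio, out of the way. When the pack is home, pack_head is 20 mm above this point.
- pack_head (a point): loose battery pack, 0.2 to 0.4 kg, standing on the bench stem down, 84 mm high. The point is the centre of its dark head block (52 mm along x, 66 along y, 40 high), to be gripped across x; z up. Below the head: a stem 34 x 56 mm, 44 mm long, foot tapered by 2 mm. It enters the bay with its x along the bay's x, 2 mm play all round, until the head rests on the panel.
- pack_rib (a point): the orange key rib on the +x side of the pack's stem: 12 mm wide, stands out 6 mm, full stem height; the point is on its outer face, half-way up the stem. An orange mark on the head's top is on the same side, four green lamps on the other. The rib fits the bay's groove; the wrong way round it stops the pack.
- knob_center (a point): loose black fluted volume knob, 42 mm across, 34 mm high, 0.05 kg, lying on the bench bore down. The point is its centre, 17 mm above its underside; z up along its axis. Round: grip it from any side. A white line runs over its top and down its +x side. The D-shaped bore is 15.6 mm across and 18 mm deep; its flat, 3.3 mm from the axis, is on the +x side below the white line.
- knob_pointer (a point): outer end of the knob's white line, on its top edge, 18 mm from its axis on the knob's +x side
- shaft_tip (a point): centre of the top of the upright metal D-shaft near the radio's right end, 28 mm above the top panel, 14 mm across, tip bevelled 1.2 mm. Its one flat, 2.5 mm from the axis, faces this point's +x; z up. It turns stiffly (0.12 N m) and stays as left. With the knob fully on, knob_center is 1 mm below this point and the knob's underside 10 mm above the panel (6 mm when pressed).
- volume_push (a joint): how far the shaft is pressed down, in m: 0 up, 0.004 at the stop. A spring pushes it back up: 3 N at the start, 9 N at the stop.
- masking_tape: loose roll of masking tape, 96 mm across, 25 mm high, behind the work; leave it
- tape_measure: loose yellow-brown tape measure standing on its base, 58 x 77 x 62 mm, behind the work; leave it
- mug: loose green mug, 96 mm high, behind the radio on the right; leave it
Not all that is in view belongs to the job. What is shaped like the part that bears pack_head but turquoise is not meant.

How it is judged:
By the outcome, as a careful person would: the job done as asked, in the order asked, and still so for the second after the job is handed in, while the arm keeps its last pose, push and grip.
It also fails if it takes over 51 s, if anything falls off the work surface, if the arm or the gripper's body presses on something with over 40 N, if the wrist force passes 120 N, or if a joint passes its speed limit or range.

### The arm

A 6-joint arm with a two-finger parallel gripper is mounted at the origin on a cart in front of the work surface, level with it; the furniture and walls round the work are solid. World frame = base frame: x ahead of the robot, y to its left, z up, the work surface at z = 0. Lengths are in m, angles in rad, forces in N, time in s.
With the tool pointing down it reaches from about 0.375 to 0.9 m from the base axis. Payload 3.1 kg.
Tool frame: the origin (TCP) lies at the very end of the fingers, on their centre line; the grasp point (between the pads) lies 19 mm behind it (manip.pinch_z is the distance from the TCP to the grasp point, in m); z points along the fingers, y is the line along which they close (so a half turn about z gives the same grasp; the last joint's range is limited). The gripper opens to 85 mm and grips with 20 to 120 N. Pads are 22 mm wide; open, the fingers measure 114 mm over their backs; the gripper's body (76 mm by 85 mm) begins 54 mm behind the grasp point. The pads swing forward as they close: fully open they stand 13 mm farther back than shut.
Start: joints at [1.056, 0.527, 1.433, -0, 1.181, -0.178], TCP at [0.207, 0.59, 0.231] pointing down, gripper open.
Joint ranges: [-3.08, 3.08], [-0.75, 2.2], [0.22, 2.44], [-1.43, 4.57], [0, 2.65], [-2.85, 2.85]. Speed limits (rad/s): [2.79, 2.79, 3.14, 3.14, 3.14, 3.14].

### API

Orientations are given as a unit quaternion [x, y, z, w].
In Python, from station import manip gives the robot as it stands.
- The arm moves only by the tool servo_tool, never from a script. Its argument "commands" is one flat list of numbers, 7 for each row, row after row: the shift along the tool's x, y, z each as a share of 500 mm, from -1 to 1, then the turn, a rotation vector about the tool's x, y, z each as a share of 360 degrees, from -1 to 1, then the opening, from -1 (shut) to 1 (fully open). In form: [dx, dy, dz, rx, ry, rz, claw, dx, dy, dz, rx, ry, rz, claw, ...]. A call has 1 to 12 rows; each row shifts and turns the commanded pose from where the row before left it, along the tool's axes as they then stand; what a row does not reach is not made up. A row lasts 1/12 s, in which the tool goes at most 41.7 mm and 7.16 degrees, less where a joint would pass 70% of its speed; a pose out of reach is approached as far as the arm can. A call with a number of a shift or a turn outside -1 to 1 is refused whole. A call with a gripper value outside its range is refused whole. The fingers move at their own pace and stop on an object; "force" is the grip in N (left out, the last holds). Time passes only in rows, so rows that do not move let the fingers close. It gives the time, the measured TCP pose, the force, the opening and the grip force at its end, in the units of the state.
- manip.sense(): the state, without advancing time (a new reading comes with each control period).
- manip.snapshot(name): name is "side" or "top"; returns a dict with "img" (480x640x3 uint8, red, green, blue), "mtx" (3x3 intrinsics, pixels), "world_to_cam" (4x4, takes a point from world to camera coordinates). Camera axes: x right, y up, looking along -z (the intrinsics and any distortion apply to the point x, -y, -z); pixel columns grow to the right and rows downward; lengths in m; the calibration is good to about 2 mm. A picture is of the moment at which its call begins. There is no depth.
- manip.sign_off(): hands the job in; it is judged then, once.
Trained networks look in a picture, given as the dict that the camera call returned (one of the last four; its "shot" number tells which), for a name from the list of things; names that differ only in an ending like _2 or _b are one class to them, and where a whole thing is asked for, a point or a joint stands for the part that bears it (a point fixed in the world has none). Each returns a list of dicts, best first, with "conf" (0 to 1); they miss things now and then, are a little off and sometimes report something else, mostly with a low value. They report only what shows in the picture. A call takes as long as a camera call. They do not tell look-alikes from the thing itself.
- manip.look_for(picture, query): "box" ([left, top, width, height] in pixels, round what is visible of it).
- manip.silhouettes(picture, query): "pixels" (480x640 bool, what is visible of it) and "box" ([left, top, width, height] in pixels, round what is visible of it).
The state is a dict: "t": time; "q": joint angles; "qd": joint speeds; "tau": joint torques, N m; "tcp_pos": TCP position; "tool_rot": TCP orientation; "force": force on the tool from outside, world axes, zero at the start; "ft_torque": the same for the moment, N m; "finger_gap": opening from 0.0 (shut) to 1.0 (fully open); "gripper_force": force on a finger pad.
Only numpy, scipy, OpenCV 4.12 (cv2) and the standard library are available. Lean on these libraries where they do the work, as an engineer would, in place of code of your own. Each camera call takes 0.05 s, during which the arm holds its last target. There are 200 camera calls.

## Working session

There is one attempt and no reset: what is moved stays moved. The work goes in short steps, Python scripts to look and compute and a tool call to move; the robot and the scene stay as the last step left them, time stands still between calls to the robot, and variables do not carry over. Pictures are saved under pics/ and viewed, at most 10 in all, crops included, and the job is handed in when it is done.

Besides the shell and the picture viewer there is one more tool, called after "Request:" as name(argument=value, ...) on one line, values as JSON. servo_tool: Moves the arm, as the interface text tells. Its arguments: {"type":"object","properties":{"commands":{"type":"array"},"force":{"type":"number"}},"required":["commands"]}

```bash
mkdir -p pics
cat > h.py <<'E'
import numpy as np, cv2
from station import manip
def snap(n,f=None):
    s=manip.snapshot(n)
    if f: cv2.imwrite('pics/'+f,s['img'][:,:,::-1])
    return s
def ray(s,u,v):
    K=s['mtx'];T=s['world_to_cam'];d=np.linalg.inv(K)@np.array([u,v,1.]);d=np.array([d[0],-d[1],-d[2]])
    R=T[:3,:3];return -R.T@T[:3,3],R.T@d
def onz(s,u,v,z):
    c,d=ray(s,u,v);return c+d*(z-c[2])/d[2]
def proj(s,p):
    T=s['world_to_cam'];c=T[:3,:3]@np.asarray(p)+T[:3,3];q=s['mtx']@np.array([c[0],-c[1],-c[2]]);return q[:2]/q[2]
E
python3 - <<'E'
from h import *
for n in('top','side'):
    s=snap(n,n+'0.png');print(n,s.keys(),s['mtx'].round(1).tolist(),ray(s,320,240))
    for q in ['radio','bay_mouth','pack_head','pack_rib','knob_center','knob_pointer','shaft_tip','mug','masking_tape','tape_measure']:
        print(q,[(np.round(b['box']).tolist(),round(b['conf'],2)) for b in manip.look_for(s,q)][:4])
print(manip.sense(),manip.pinch_z)
E
```

```text
top dict_keys(['img', 'mtx', 'world_to_cam', 'shot']) [[584.2, 0.0, 316.6], [0.0, 584.2, 245.1], [0.0, 0.0, 1.0]] (array([0.4331991 , 0.05393896, 1.44893922]), array([ 0.1036404 , -0.01020322, -0.99461851]))
radio [([301.0, 216.0, 98.0, 109.0], 0.65), ([242.0, 204.0, 27.0, 24.0], 0.53)]
bay_mouth [([304.0, 214.0, 92.0, 113.0], 0.84)]
pack_head [([216.0, 309.0, 34.0, 33.0], 0.74), ([229.0, 256.0, 31.0, 35.0], 0.61)]
pack_rib [([230.0, 261.0, 29.0, 30.0], 0.58)]
knob_center [([162.0, 276.0, 18.0, 17.0], 0.56)]
knob_pointer [([158.0, 271.0, 21.0, 21.0], 0.58)]
shaft_tip []
mug [([443.0, 151.0, 46.0, 51.0], 0.6)]
masking_tape [([185.0, 215.0, 43.0, 40.0], 0.93)]
tape_measure [([242.0, 202.0, 28.0, 25.0], 0.81)]
side dict_keys(['img', 'mtx', 'world_to_cam', 'shot']) [[442.0, 0.0, 317.4], [0.0, 442.0, 243.2], [0.0, 0.0, 1.0]] (array([0.36870876, 1.13579927, 0.73598315]), array([ 0.13847303, -0.85411732, -0.50139323]))
radio [([297.0, 210.0, 87.0, 69.0], 0.82)]
bay_mouth [([266.0, 306.0, 37.0, 34.0], 0.67), ([294.0, 210.0, 86.0, 64.0], 0.56)]
pack_head [([356.0, 282.0, 32.0, 42.0], 0.85), (
[... 421 characters left out ...]
23.0, 30.0], 0.66)]
{'t': 1.1, 'q': array([ 1.05551731e+00,  5.27478228e-01,  1.43266715e+00,  1.11296986e-05,
        1.18136943e+00, -1.78494573e-01]), 'qd': array([-0.00028428, -0.00042394, -0.00025673,  0.00073883,  0.00158648,
        0.00068773]), 'tau': array([ 5.61390898e-04, -4.42345476e+01, -1.78423208e+01, -3.20437048e-04,
        1.08858680e-03,  4.14312169e-06]), 'tcp_pos': array([0.20650254, 0.58990564, 0.23133427]), 'tool_rot': array([1.67599615e-01, 9.85855145e-01, 3.83574154e-05, 8.39202753e-06]), 'force': array([ 0.13697002, -0.18421653, -0.36493342]), 'ft_torque': array([-0.03957935,  0.01562375, -0.01988852]), 'gripper_force': 0.0, 'finger_gap': 1.0001429373920647} 0.0187
```

View pics/top0.png

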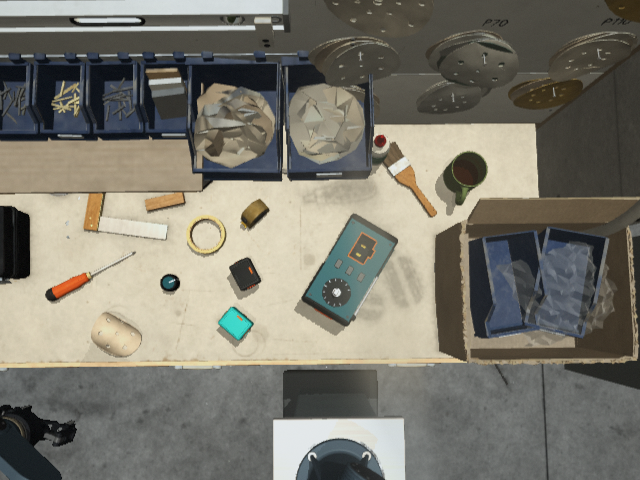

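View pics/side0.png

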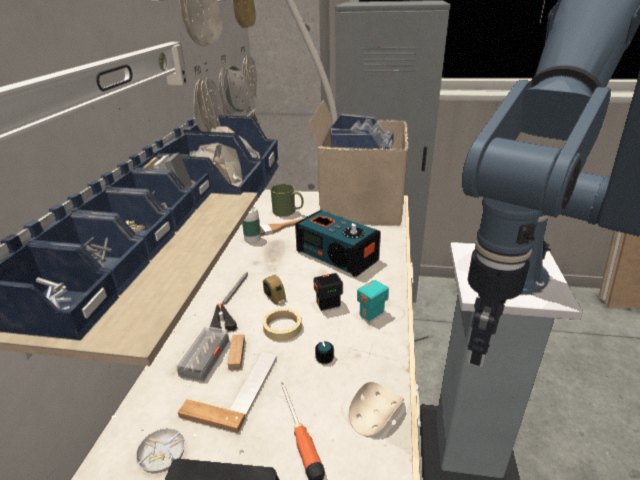

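Run:
```python
from h import *
a=cv2.imread('pics/top0.png');b=cv2.imread('pics/side0.png')
def c(im,x,y,w,h,W,H): return cv2.resize(im[y:y+h,x:x+w],(W,H),interpolation=cv2.INTER_CUBIC)
o=np.zeros((600,800,3),np.uint8)
o[:300,:400]=c(a,220,245,60,45,400,300); o[:300,400:]=c(a,150,262,40,30,400,300)
o[300:,:400]=c(b,300,262,60,45,400,300); o[300:,400:]=c(b,305,335,40,30,400,300)
cv2.imwrite('pics/c1.png',o)
o=np.zeros((600,800,3),np.uint8)
o[:,:400]=c(a,295,205,100,150,400,600); o[:300,400:]=c(a,312,272,48,36,400,300);o[300:,400:]=c(b,292,204,96,72,400,300)
cv2.imwrite('pics/c2.png',o)
```

```text
(no output)
```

View pics/c1.png

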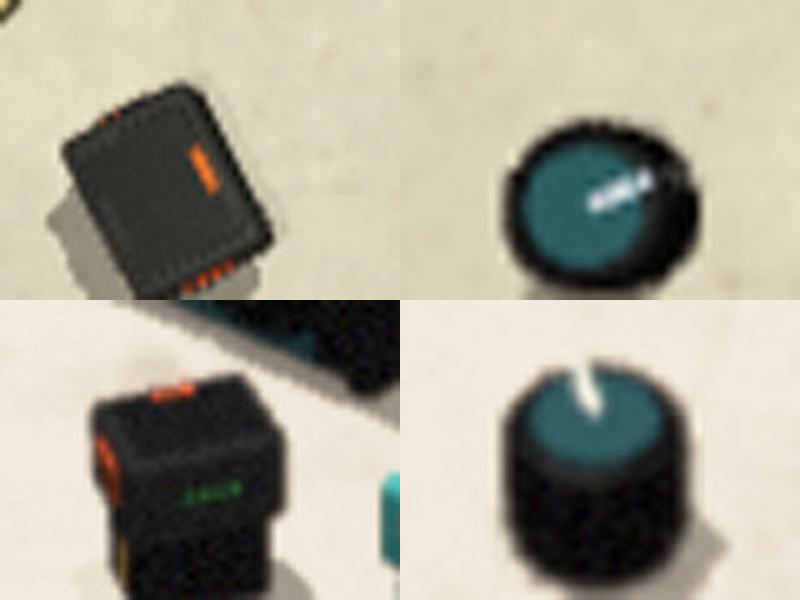

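View pics/c2.png

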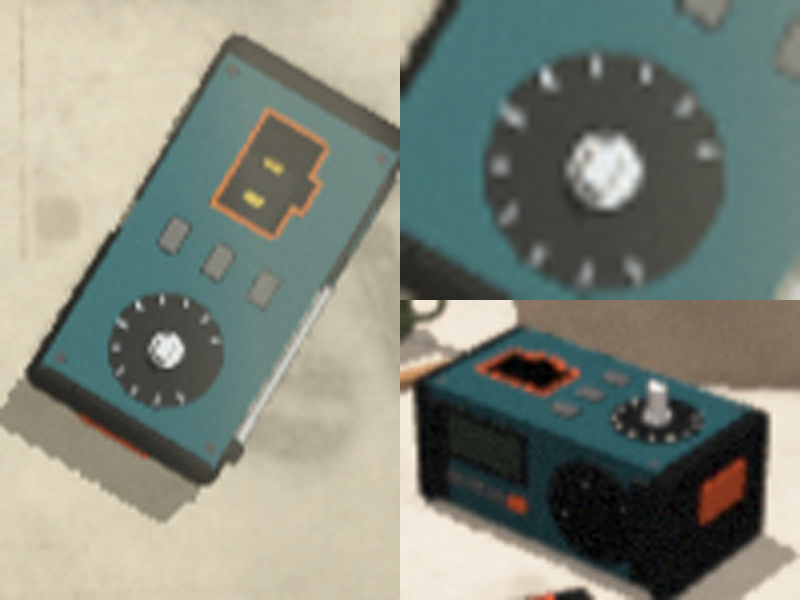

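```bash
cat >> h.py <<'E'
from scipy.optimize import minimize, least_squares
def rot(a): c,s=np.cos(a),np.sin(a);return np.array([[c,-s],[s,c]])
SH=16
def mask_hulls(s,parts,crop):
    x,y,w,h=crop;k=8
    m=np.zeros((h*k,w*k),np.uint8)
    for P in parts:
        uv=np.array([proj(s,p) for p in P]);uv=((uv+0.5-[x,y])*k)
        cv2.fillConvexPoly(m,cv2.convexHull(uv.round().astype(np.int32)),255)
    return cv2.resize(m,(w,h),interpolation=cv2.INTER_AREA)/255.
def box(x,y,a,x0,x1,y0,y1,z0,z1):
    q=np.array([[i,j] for i in(x0,x1) for j in(y0,y1)])@rot(a).T+[x,y]
    return np.vstack([np.c_[q,np.full(4,z)] for z in(z0,z1)])
def cyl(x,y,r,z0,z1):
    t=np.linspace(0,2*np.pi,40);q=np.c_[x+r*np.cos(t),y+r*np.sin(t)]
    return np.vstack([np.c_[q,np.full(40,z)] for z in(z0,z1)])
def pack(x,y,a,zb=0.):  # zb foot height
    return [box(x,y,a,-.026,.026,-.033,.033,zb+.044,zb+.084),box(x,y,a,-.017,.023,-.028,.028,zb,zb+.044)]
def orange(im):
    h=cv2.cvtColor(im,cv2.COLOR_RGB2HSV);return ((h[...,0]<14)&(h[...,1]>130)&(h[...,2]>110))
BAY=np.array([[-19,-30],[19,-30],[19,-9],[25.5,-9],[25.5,9],[19,9],[19,30],[-19,30]])/1000
def fit_bay(views,x0):
    def res(p):
        out=[]
        P=BAY@rot(p[2]).T+p[:2]
        for s,pts,i in views:
            d=p[4+2*i:6+2*i] if len(p)>4 else 0
            uv=np.array([proj(s,[*q,.105]) for q in P]).astype(np.float32)
            out+= [cv2.pointPolygonTest(uv.reshape(-1,1,2),(float(a),float(b)),True)+p[3] for a,b in pts]
        return out
    return least_squares(res,x0,loss='soft_l1',f_scale=.7,diff_step=1e-3)
E
cat > m1.py <<'E'
from h import *
T=snap('top');S=snap('side')
# initial
bm=onz(T,364,248,.105);st=onz(T,336,293,.133);print('guess bay',bm,'shaft',st)
yv=(bm-onz(T,336,293,.125))[:2];a0=np.arctan2(-yv[0],yv[1]);print('yaw0',np.degrees(a0))
V=[]
for i,(s,c) in enumerate([(T,(340,225,45,50)),(S,(305,205,45,30))]):
    x,y,w,h=c;m=orange(s['img'])[y:y+h,x:x+w];p=np.argwhere(m)[:,::-1]+[x,y];V.append((s,p,i));print(len(p),p.mean(0))
for v in ([V[0]],[V[1]],V):
    r=fit_bay(v,[bm[0],bm[1],a0,1.]);print('bay',r.x[:2].round(4),np.degrees(r.x[2]).round(2),r.x[3].round(2),'cost',r.cost/len(r.fun))
def dark(s,c,t):
    x,y,w,h=c;im=s['img'][y:y+h,x:x+w].astype(float);return np.clip((t[1]-im.max(2))/(t[1]-t[0]),0,1)
def fit(views,parts,x0,step):
    def f(p): return sum(((mask_hulls(s,parts(p),c)-m)**2).sum() for s,c,m in views)
    b=None
    for k in range(3):
        sx=np.array([x0]+[np.array(x0)+np.eye(len(x0))[i]*step[i] for i in range(len(x0))])
        r=minimize(f,x0,method='Nelder-Mead',options=dict(initial_simplex=sx,xatol=1e-4,fatol=.01));x0=r.x
    return r.x,r.fun
def fg(s,c):  # foreground by background brightness: dark or saturated orange
    x,y,w,h=c;im=s['img'][y:y+h,x:x+w];d=dark(s,c,(70,130));hh=cv2.cvtColor(im,cv2.COLOR_RGB2HSV)
    return np.maximum(d,((hh[...,1]>125)).astype(float))
pk=onz(T,244,273,.07)
ct,cs=(222,250,45,45),(310,268,38,45)
vt=(T,ct,fg(T,ct));vs=(S,cs,fg(S,cs))
for v in ([vt],[vs],[vt,vs]):
    p,e=fit(v,lambda p:pack(*p),[pk[0],pk[1],np.radians(-60)],[.008,.008,.15]);print('pack',p[:2].round(4),np.degrees(p[2]).round(2),e)
kn=onz(T,170,282,.017);ct,cs=(156,268,30,30),(308,335,34,34)
vt=(T,ct,fg(T,ct));vs=(S,cs,fg(S,cs))
for v in ([vt],[vs],[vt,vs]):
    p,e=fit(v,lambda p:[cyl(p[0],p[1],.0205,0,.034)],[kn[0],kn[1]],[.006,.006]);print('knob',p.round(4),e)
k=p
for s,c in((T,(156,268,30,30)),(S,(308,335,34,34))):
    x,y,w,h=c;im=s['img'][y:y+h,x:x+w].astype(float);wt=np.clip(im.min(2)-110,0,None)
    R=np.array([[np.hypot(*(proj(s,[*k,.034])-[x+i,y+j]))<(7 if s is T else 7) for i in range(w)] for j in range(h)])
    q=onz(s,320,240,.034)
    yy,xx=np.mgrid[:h,:w];W=wt*np.array([[np.hypot(*(onz(s,x+i,y+j,.034)[:2]-k))<.018 for i in range(w)] for j in range(h)])
    u=(W*xx).sum()/W.sum()+x;vv=(W*yy).sum()/W.sum()+y;q=onz(s,u,vv,.034);d=q[:2]-k;print('line',u,vv,d,np.degrees(np.arctan2(d[1],d[0])))
E
python3 m1.py
python3 - <<'E'
import cv2,numpy as np
a=cv2.imread('pics/top0.png');b=cv2.imread('pics/side0.png')
c=lambda im,x,y:cv2.resize(im[y:y+20,x:x+20],(400,400),interpolation=cv2.INTER_NEAREST)
cv2.imwrite('pics/c3.png',np.hstack([c(a,326,283),c(b,344,218)]))
E
```

```text
guess bay [ 0.55357986 -0.06129054  0.105     ] shaft [0.45029843 0.00588822 0.133     ]
yaw0 -122.95404551572277
47 [360.21276596 249.29787234]
49 [322.81632653 220.97959184]
bay [ 0.5532 -0.0572] -121.8 0.57 cost 0.0272935552988022
bay [ 0.5532 -0.057 ] -121.71 0.1 cost 0.05562639444529506
bay [ 0.5532 -0.0571] -121.86 0.34 cost 0.06307145948265809
pack [0.4985 0.2187] -62.56 19.6664753940792
pack [0.499  0.2212] -73.24 91.51676566705115
pack [0.498  0.2188] -65.73 140.50434063821606
knob [0.4816 0.4077] 23.58409361783929
knob [0.4826 0.4086] 52.75887254901961
knob [0.4819 0.408 ] 78.44291234140714
line 171.4033850493653 280.7574047954866 [ 0.00351657 -0.00828021] -66.98929847819461
line 323.41819772528436 342.8468941382327 [ 0.00353643 -0.01016789] -70.82212382856312
```

View pics/c3.png

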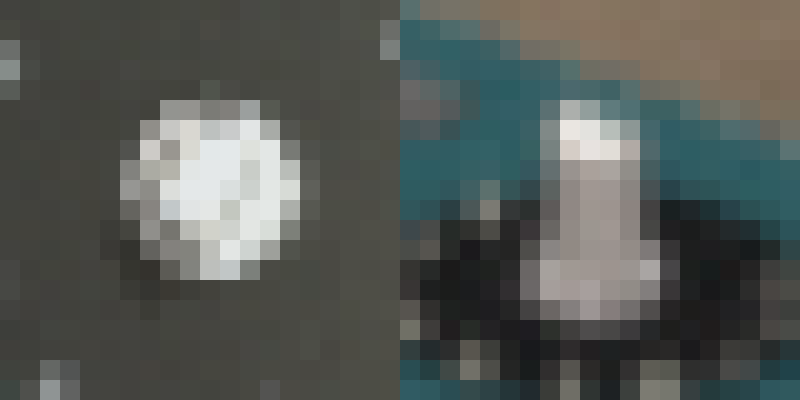

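Request:
servo_tool(commands=[0, 0, 0.028, 0, 0, -0.0186, 1, 0, 0, 0.028, 0, 0, -0.0186, 1, 0, 0, 0.028, 0, 0, -0.0186, 1, 0, 0, 0.028, 0, 0, -0.0186, 1, 0, 0, 0.028, 0, 0, -0.0186, 1, 0, 0, 0.028, 0, 0, -0.0186, 1, 0, 0, 0.028, 0, 0, -0.0184, 1, -0.0146, -0.0774, 0, 0, 0, 0, 1, -0.0146, -0.0774, 0, 0, 0, 0, 1, -0.0146, -0.0774, 0, 0, 0, 0, 1, -0.0146, -0.0774, 0, 0, 0, 0, 1, -0.0146, -0.0774, 0, 0, 0, 0, 1], force=60)

```text
t: 2.2
tcp_pos: [0.3291, 0.4339, 0.1334]
tool_rot: [-0.238, 0.971, 0.0, 0.0]
force: [1.4, 0.7, -0.1]
finger_gap: 1.002
gripper_force: 0.0
```

Request:
servo_tool(commands=[-0.0146, -0.0774, 0, 0, 0, 0, 1, -0.0146, -0.0774, 0, 0, 0, 0, 1, -0.0146, -0.0774, 0, 0, 0, 0, 1, -0.0146, -0.0774, 0, 0, 0, 0, 1, -0.0146, -0.0774, 0, 0, 0, 0, 1, -0.0146, -0.0774, 0, 0, 0, 0, 1, -0.0146, -0.0774, 0, 0, 0, 0, 1, 0, 0, 0, 0, 0, 0, 1])

```text
t: 2.87
tcp_pos: [0.5052, 0.2135, 0.1339]
tool_rot: [-0.235, 0.972, -0.001, 0.003]
force: [-0.0, -0.2, 0.0]
finger_gap: 1.003
gripper_force: 0.0
```

```bash
cat >> h.py <<'E'
def st():
    s=manip.sense();q=s['tool_rot'];from scipy.spatial.transform import Rotation as R
    M=R.from_quat(q).as_matrix();return s,M,np.degrees(np.arctan2(M[1,1],M[0,1]))
def to(x,y,z,yaw):
    s,M,a=st();d=M.T@(np.array([x,y,z])-s['tcp_pos']);r=-((yaw-a+180)%360-180)
    print('t',s['t'].round(2),'tcp',s['tcp_pos'].round(4),'yaw',a.round(2),'tilt',M[:,2].round(4),'F',s['force'].round(1),'gap',round(s['finger_gap'],3),'grip',round(s['gripper_force'],1))
    print('share xyz',(d/.5).round(4),'rz share',round(r/360,5),'(deg',round(r,2),') mm',(d*1000).round(1))
E
python3 -c "
from h import *
to(.4985,.2187,.051,117.4)"
```

```text
Traceback (most recent call last):
  File "h.py", line 50, in to
    print('t',s['t'].round(2),'tcp',s['tcp_pos'].round(4),'yaw',a.round(2),'tilt',M[:,2].round(4),'F',s['force'].round(1),'gap',round(s['finger_gap'],3),'grip',round(s['gripper_force'],1))
              ^^^^^^^^^^^^
AttributeError: 'float' object has no attribute 'round'
```

Request:
servo_tool(commands=[0, 0, 0, 0, 0, 0, 1, 0, 0, 0, 0, 0, 0, 1])

```text
t: 3.03
tcp_pos: [0.4982, 0.2184, 0.1332]
tool_rot: [-0.237, 0.971, 0.0, -0.001]
force: [-1.1, 1.2, 0.5]
finger_gap: 0.999
gripper_force: 0.0
```

```bash
sed -i "s/s\['t'\].round(2)/round(s['t'],2)/" h.py; python3 -c "
from h import *
to(.4985,.2187,.051,117.4)"
```

```text
t 3.03 tcp [0.4982 0.2184 0.1332] yaw 117.44 tilt [-1.1e-03  2.0e-04 -1.0e+00] F [-1.1  1.2  0.5] gap 0.999 grip 0.0
share xyz [-0.0011  0.0002  0.1644] rz share 0.00012 (deg 0.04 ) mm [-0.5  0.1 82.2]
```

Request:
servo_tool(commands=[0, 0, 0.033, 0, 0, 0, 1, 0, 0, 0.033, 0, 0, 0, 1, 0, 0, 0.033, 0, 0, 0, 1, 0, 0, 0.033, 0, 0, 0, 1, 0, 0, 0.032, 0, 0, 0, 1, 0, 0, 0, 0, 0, 0, 1, 0, 0, 0, 0, 0, 0, -1, 0, 0, 0, 0, 0, 0, -1, 0, 0, 0, 0, 0, 0, -1, 0, 0, 0, 0, 0, 0, -1, 0, 0, 0, 0, 0, 0, -1, 0, 0, 0, 0, 0, 0, -1], force=60)

```text
t: 4.03
tcp_pos: [0.4993, 0.219, 0.0526]
tool_rot: [-0.237, 0.971, 0.0, 0.001]
force: [-0.5, 1.4, 6.2]
finger_gap: 0.596
gripper_force: 63.8
```

```bash
python3 -c "
from h import *
to(.5532,-.0571,.24,58.2)
T=snap('top');S=snap('side')
o=np.hstack([cv2.resize(T['img'][225:315,200:290],(400,400)),cv2.resize(S['img'][240:320,290:370],(400,400))]);cv2.imwrite('pics/g1.png',o[:,:,::-1])"
```

```text
t 4.03 tcp [0.4993 0.219  0.0526] yaw 117.48 tilt [ 0.0021  0.0012 -1.    ] F [-0.5  1.4  6.2] gap 0.596 grip 63.8
share xyz [ 0.1583 -0.5395 -0.3752] rz share 0.16466 (deg 59.28 ) mm [  79.1 -269.8 -187.6]
```

View pics/g1.png

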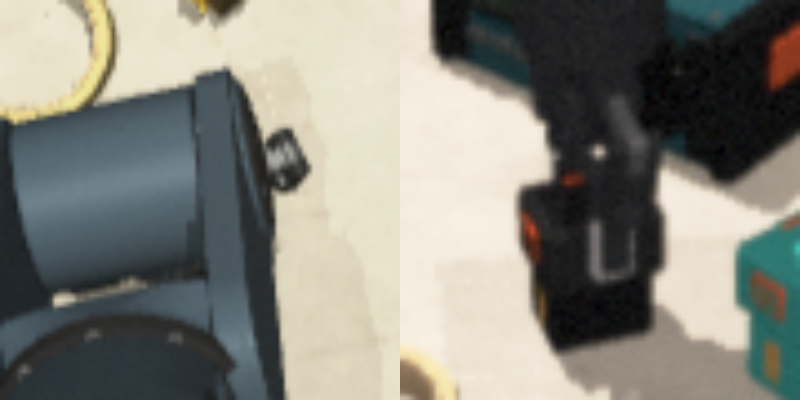

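Request:
servo_tool(commands=[0, 0, -0.03, 0, 0, 0, -1, 0, 0, -0.039, 0, 0, 0.0183, -1, 0, 0, -0.039, 0, 0, 0.0183, -1, 0, 0, -0.039, 0, 0, 0.0183, -1, 0, 0, -0.039, 0, 0, 0.0183, -1, 0, 0, -0.039, 0, 0, 0.0183, -1, 0, 0, -0.039, 0, 0, 0.0183, -1, 0, 0, -0.039, 0, 0, 0.0183, -1, 0, 0, -0.037, 0, 0, 0.0183, -1, 0, 0, 0, 0, 0, 0.0183, -1, -0.0338, -0.0366, 0, 0, 0, 0, -1, -0.0478, -0.0516, 0, 0, 0, 0, -1])

```text
t: 5.13
tcp_pos: [0.5091, 0.1607, 0.2215]
tool_rot: [0.272, 0.962, 0.0, -0.0]
force: [-0.0, -0.9, -2.9]
finger_gap: 0.597
gripper_force: 63.9
```

Request:
servo_tool(commands=[-0.0478, -0.0516, 0, 0, 0, 0, -1, -0.0478, -0.0516, 0, 0, 0, 0, -1, -0.0478, -0.0516, 0, 0, 0, 0, -1, -0.0478, -0.0516, 0, 0, 0, 0, -1, -0.0478, -0.0516, 0, 0, 0, 0, -1, -0.0358, -0.0378, 0, 0, 0, 0, -1, -0.024, -0.026, 0, 0, 0, 0, -1, 0, 0, 0, 0, 0, 0, -1, 0, 0, 0, 0, 0, 0, -1, 0, 0, 0, 0, 0, 0, -1])

```text
t: 5.97
tcp_pos: [0.5513, -0.0554, 0.2208]
tool_rot: [0.274, 0.962, 0.0, -0.001]
force: [-0.3, 0.1, -3.0]
finger_gap: 0.595
gripper_force: 63.9
```

```bash
python3 -c "
from h import *
to(.5532,-.0571,.165,58.2)
T=snap('top');S=snap('side')
o=np.hstack([cv2.resize(T['img'][200:350,280:430],(400,400)),cv2.resize(S['img'][160:260,290:390],(400,400))]);cv2.imwrite('pics/g2.png',o[:,:,::-1])"
```

```text
t 5.97 tcp [ 0.5513 -0.0554  0.2208] yaw 58.19 tilt [-0.0019  0.0011 -1.    ] F [-0.3  0.1 -3. ] gap 0.595 grip 63.9
share xyz [-0.0052 -0.0009  0.1116] rz share -3e-05 (deg -0.01 ) mm [-2.6 -0.5 55.8]
```

View pics/g2.png

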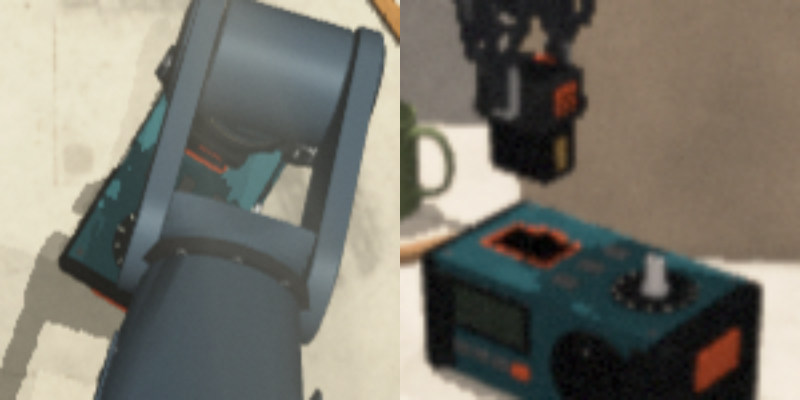

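Request:
servo_tool(commands=[-0.0052, -0.0009, 0.02, 0, 0, 0, -1, 0, 0, 0.03, 0, 0, 0, -1, 0, 0, 0.03, 0, 0, 0, -1, 0, 0, 0.022, 0, 0, 0, -1, 0, 0, 0, 0, 0, 0, -1, 0, 0, 0, 0, 0, 0, -1])

```text
t: 6.57
tcp_pos: [0.5537, -0.057, 0.1694]
tool_rot: [0.273, 0.962, 0.0, -0.001]
force: [-0.2, -0.3, -2.5]
finger_gap: 0.604
gripper_force: 63.7
```

```bash
python3 -c "
from h import *
to(.5532,-.0571,.15,58.2)
S=snap('side')
s,M,a=st();zb=s['tcp_pos'][2]-.0526
im=S['img'][150:260,290:390].copy();im=cv2.resize(im,(700,600),interpolation=cv2.INTER_CUBIC)
def dl(P,c):
    uv=np.array([proj(S,p) for p in P]);uv=(uv+.5-[290,150])*[7,600/110]
    cv2.polylines(im,[uv.round().astype(int).reshape(-1,1,2)],True,c,1)
for p in pack(.5532,-.0571,np.radians(-121.8),zb):
    h=cv2.convexHull(np.array([proj(S,q) for q in p],np.float32))[:,0];uv=(h+.5-[290,150])*[7,600/110];cv2.polylines(im,[uv.round().astype(int).reshape(-1,1,2)],True,(0,255,0),1)
dl(np.c_[BAY@rot(np.radians(-121.8)).T+[.5532,-.0571],np.full(8,.105)],(255,255,0))
cv2.imwrite('pics/g3.png',im[:,:,::-1])"
```

```text
t 6.57 tcp [ 0.5537 -0.057   0.1694] yaw 58.27 tilt [-2.1e-03  7.0e-04 -1.0e+00] F [-0.2 -0.3 -2.5] gap 0.604 grip 63.7
share xyz [ 0.0007 -0.0008  0.0387] rz share 0.00019 (deg 0.07 ) mm [ 0.4 -0.4 19.4]
```

View pics/g3.png

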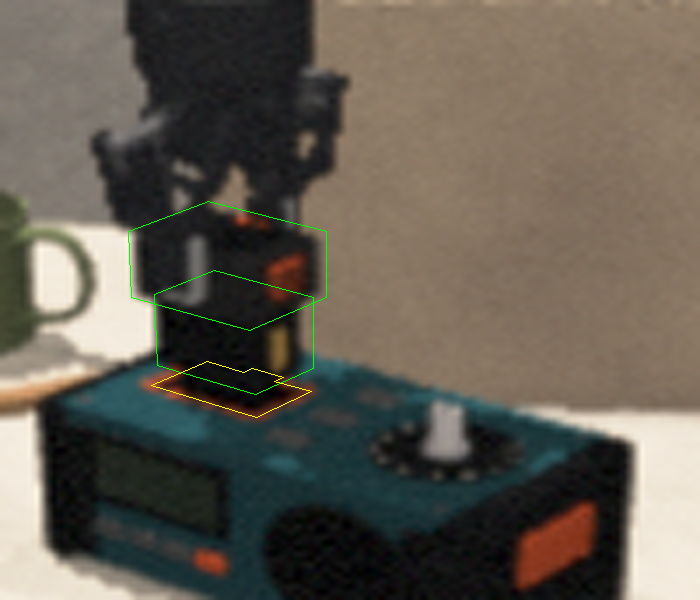

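Request:
servo_tool(commands=[0.0007, -0.0008, 0.01, 0, 0, 0, -1, 0, 0, 0.01, 0, 0, 0, -1, 0, 0, 0.01, 0, 0, 0, -1, 0, 0, 0, 0, 0, 0, -1])

```text
t: 6.95
tcp_pos: [0.5531, -0.0577, 0.1544]
tool_rot: [0.274, 0.962, 0.0, -0.001]
force: [0.4, 0.9, -2.5]
finger_gap: 0.601
gripper_force: 63.7
```

Request:
servo_tool(commands=[0, 0, 0.008, 0, 0, 0, -1, 0, 0, 0.008, 0, 0, 0, -1, 0, 0, 0.008, 0, 0, 0, -1, 0, 0, 0, 0, 0, 0, -1])

```text
t: 7.28
tcp_pos: [0.5532, -0.0578, 0.1424]
tool_rot: [0.274, 0.962, 0.0, -0.001]
force: [0.2, -0.6, -2.3]
finger_gap: 0.6
gripper_force: 63.7
```

Request:
servo_tool(commands=[0, 0, 0.008, 0, 0, 0, -1, 0, 0, 0.01, 0, 0, 0, -1, 0, 0, 0.01, 0, 0, 0, -1, 0, 0, 0.01, 0, 0, 0, -1, 0, 0, 0.01, 0, 0, 0, -1, 0, 0, 0.004, 0, 0, 0, -1, 0, 0, 0.003, 0, 0, 0, -1, 0, 0, 0, 0, 0, 0, -1])

```text
t: 7.95
tcp_pos: [0.5536, -0.0579, 0.1154]
tool_rot: [0.274, 0.962, 0.0, -0.0]
force: [0.7, 1.1, -2.3]
finger_gap: 0.597
gripper_force: 63.7
```

Request:
servo_tool(commands=[0, 0, 0.003, 0, 0, 0, -1, 0, 0, 0.002, 0, 0, 0, -1, 0, 0, 0.001, 0, 0, 0, -1, 0, 0, 0, 0, 0, 0, -1])

```text
t: 8.28
tcp_pos: [0.5541, -0.058, 0.1137]
tool_rot: [0.274, 0.962, -0.0, 0.001]
force: [-1.7, 0.3, 3.8]
finger_gap: 0.596
gripper_force: 64.3
```

Request:
servo_tool(commands=[0, 0, 0, 0, 0, 0, 1, 0, 0, 0, 0, 0, 0, 1, 0, 0, 0, 0, 0, 0, 1, 0, 0, 0, 0, 0, 0, 1, 0, 0, 0, 0, 0, 0, 1, 0, 0, -0.02, 0, 0, 0, 1, 0, 0, -0.04, 0, 0, 0, 1, 0, 0, -0.05, 0, 0, 0, 1, 0, 0, -0.05, 0, 0, 0, 1, 0, 0, -0.04, 0, 0, 0, 1, 0, 0, 0, 0, 0, 0, 1])

```text
t: 9.2
tcp_pos: [0.5567, -0.0587, 0.2179]
tool_rot: [0.274, 0.962, -0.0, 0.005]
force: [1.4, -0.3, 0.2]
finger_gap: 1.005
gripper_force: 0.0
```

```bash
python3 -c "
from h import *
to(.4819,.408,.2,100)
to(.4819,.408,.2,10)"
```

```text
t 9.2 tcp [ 0.5567 -0.0587  0.2179] yaw 58.22 tilt [ 0.0095 -0.003  -1.    ] F [ 1.4 -0.3  0.2] gap 1.005 grip 0.0
share xyz [0.6191 0.7146 0.0316] rz share -0.11604 (deg -41.78 ) mm [309.5 357.3  15.8]
t 9.2 tcp [ 0.5567 -0.0587  0.2179] yaw 58.22 tilt [ 0.0095 -0.003  -1.    ] F [ 1.4 -0.3  0.2] gap 1.005 grip 0.0
share xyz [0.6191 0.7146 0.0316] rz share 0.13396 (deg 48.22 ) mm [309.5 357.3  15.8]
```

Request:
servo_tool(commands=[0.051, 0.0597, 0, 0, 0, 0, 1, 0.051, 0.0597, 0, 0, 0, 0, 1, 0.051, 0.0597, 0, 0, 0, 0, 1, 0.051, 0.0597, 0, 0, 0, 0, 1, 0.051, 0.0597, 0, 0, 0, 0, 1, 0.051, 0.0597, 0, 0, 0, 0, 1, 0.051, 0.0597, 0, 0, 0, 0, 1, 0.051, 0.0597, 0, 0, 0, 0, 1, 0.051, 0.0597, 0, 0, 0, 0, 1, 0.051, 0.0597, 0, 0, 0, 0, 1, 0.051, 0.0597, 0, 0, 0, 0, 1, 0.051, 0.0597, 0, 0, 0, 0, 1])

```text
t: 10.2
tcp_pos: [0.4813, 0.4095, 0.2125]
tool_rot: [0.274, 0.962, -0.0, -0.0]
force: [0.8, -0.4, 0.3]
finger_gap: 1.002
gripper_force: 0.0
```

Request:
servo_tool(commands=[0, 0, 0.04, 0, 0, 0.0191, 1, 0, 0, 0.04, 0, 0, 0.0191, 1, 0, 0, 0.04, 0, 0, 0.0191, 1, 0, 0, 0.04, 0, 0, 0.0191, 1, 0, 0, 0.04, 0, 0, 0.0191, 1, 0, 0, 0.04, 0, 0, 0.0191, 1, 0, 0, 0, 0, 0, 0.0191, 1, 0, 0, 0, 0, 0, 0, 1, 0, 0, 0, 0, 0, 0, 1])

```text
t: 10.95
tcp_pos: [0.4824, 0.4077, 0.0925]
tool_rot: [0.641, 0.767, -0.0, -0.0]
force: [-0.6, -0.0, -0.5]
finger_gap: 1.0
gripper_force: 0.0
```

```bash
python3 -c "
from h import *
to(.4819,.408,.01,10)
T=snap('top');S=snap('side')
c=lambda s,x,y,w:cv2.resize(s['img'][y:y+w,x:x+w],(400,400),interpolation=cv2.INTER_CUBIC)
cv2.imwrite('pics/g4.png',np.vstack([np.hstack([c(T,295,210,110),c(S,290,190,100)]),np.hstack([c(T,327,283,18),c(S,343,217,22)])])[:600*2:,:,::-1][:800:,:][:,:,:] if 0 else cv2.resize(np.vstack([np.hstack([c(T,295,210,110),c(S,290,190,100)]),np.hstack([c(T,326,283,18),c(S,343,217,22)])]),(600,600))[:,:,::-1])
print(S['img'][217:239,343:365].mean(2).round().astype(int));print(T['img'][285:301,328:345].mean(2).round().astype(int))"
```

```text
t 10.95 tcp [0.4824 0.4077 0.0925] yaw 10.25 tilt [-4.e-04 -2.e-04 -1.e+00] F [-0.6 -0.  -0.5] gap 1.0 grip 0.0
share xyz [ 0.0008 -0.0007  0.1651] rz share 0.00071 (deg 0.25 ) mm [ 0.4 -0.4 82.5]
[[ 41  55  71  65  52  41  54  61  64  66  69  72  75  95 109 117 119 119
  118 117 118 115]
 [ 44  55  66  61  48  45  56  64  61  65  68  75  98 123 117 116 116 115
  117 117 121 118]
 [ 39  45  59  46  43  52  63  62  62  66  73  96 116 118 118 113 118 118
  117 119 118 116]
 [ 42  42  42  42  44  59  64  59  64  67  88 119 119 119 117 119 117 116
  115 115 118 115]
 [ 37  39  39  39  50  62  64  62  70  75  95 109 113 116 115 117 117 117
  113 117 113 111]
 [ 36  39  37  40  55  63  64  67  75  91  93  93 107 107 108 113 111 112
  112 110 109 112]
 [ 34  38  43  51  60  60  68  71 105 176 155 119 108  89  89 103 105 114
  109 110 108 111]
 [ 37  46  56  62  59  64  67  82 136 234 229 194 149  93  81  85  88 104
  106 105 113 128]
 [ 42  56  62  62  60  69  74  84 132 213 233 225 175 100  79  80  85  84
   87  91 109 143]
 [ 54  64  62  61  68  81  80  84 110 152 166 166 144  95  76  80 
[... 1580 characters left out ...]
 70  71 139 179 188 237 239 239 215 235 198  92  80  79  81]
 [ 69  70  71  70 160 147 230 238 238 231 217 236 225 103  79  79  81]
 [ 69  70  72  70 108 142 210 234 237 209 234 237 184  90  80  80  81]
 [ 69  70  69  64  72 151 124 195 220 218 235 229 134  83  79  80  82]
 [ 70  70  71  62  56 107 137 139 203 235 221 169  88  79  79  81  80]
 [ 68  69  71  70  57  54  99 139 202 210 132  77  76  77  78  82  82]
 [ 69  71  71  71  62  55  61  63  69  73  74  78  75  78  79  79  81]
 [ 70  73  70  70  71  61  70  73  73  73  76  76  77  77  79  81  80]
 [ 69  69  69  70  69  71  71  74  73  74  75  76  74  78  78  80  81]
 [ 71  72  69  70  70  71  71  72  73  75  73  76  75  78  79  80  81]]
```

View pics/g4.png

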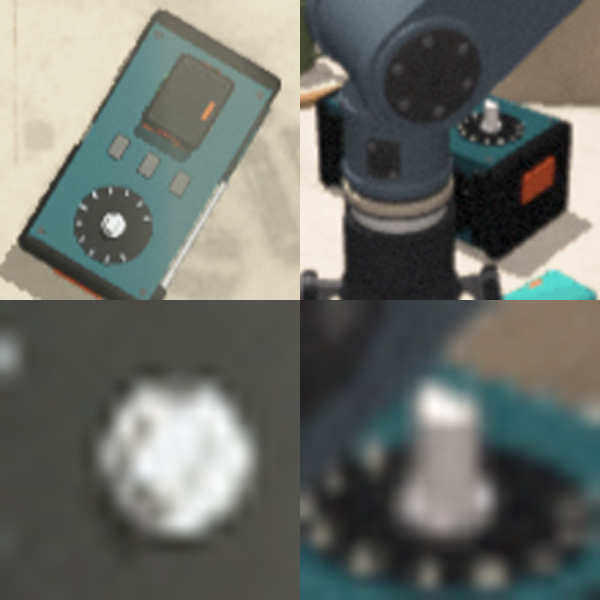

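Request:
servo_tool(commands=[0, 0, 0.03, 0, 0, 0, 1, 0, 0, 0.04, 0, 0, 0, 1, 0, 0, 0.04, 0, 0, 0, 1, 0, 0, 0.035, 0, 0, 0, 1, 0, 0, 0.02, 0, 0, 0, 1, 0, 0, 0, 0, 0, 0, -1, 0, 0, 0, 0, 0, 0, -1, 0, 0, 0, 0, 0, 0, -1, 0, 0, 0, 0, 0, 0, -1, 0, 0, 0, 0, 0, 0, -1, 0, 0, 0, 0, 0, 0, -1, 0, 0, 0, 0, 0, 0, -1], force=20)

```text
t: 12.05
tcp_pos: [0.4835, 0.4084, 0.0118]
tool_rot: [0.642, 0.767, 0.001, 0.001]
force: [0.8, 0.5, 6.1]
finger_gap: 0.483
gripper_force: 20.7
```

```bash
python3 -c "
from h import *
to(.4819,.408,.006,10)
T=snap('top');S=snap('side')
p=onz(T,336.1,291.95,.109);print(p,'side px',proj(S,p),'tip px',proj(T,[p[0],p[1],.133]),proj(S,[p[0],p[1],.133]))
print('radio frame rel bay',rot(np.radians(121.8))@(p[:2]-[.5532,-.0571]))
for v in (229.5,230.5,231.5): print(onz(S,353.4,v,.108))
"
```

```text
t 12.05 tcp [0.4835 0.4084 0.0118] yaw 10.09 tilt [ 0.0027  0.0016 -1.    ] F [0.8 0.5 6.1] gap 0.483 grip 20.7
share xyz [-0.0003 -0.0033  0.0117] rz share 0.00024 (deg 0.09 ) mm [-0.1 -1.7  5.8]
[0.45300091 0.00474946 0.109     ] side px [353.30218542 231.07168666] tip px [336.48998104 291.7873167 ] [353.46986405 223.81168009]
radio frame rel bay [ 0.00023509 -0.11775041]
[ 0.4536667 -0.0066128  0.108    ]
[ 0.45314706 -0.00053857  0.108     ]
[0.45263158 0.00548697 0.108     ]
```

Request:
servo_tool(commands=[0, 0, 0, 0, 0, 0, 1, 0, 0, 0, 0, 0, 0, 1, 0, 0, 0, 0, 0, 0, 1, 0, 0, 0, 0, 0, 0, 1, 0, 0, 0, 0, 0, -0.019, 1, 0, 0, 0, 0, 0, -0.019, 1, 0, 0, 0, 0, 0, -0.019, 1, 0, 0, 0, 0, 0, -0.019, 1, 0, 0, 0, 0, 0, -0.019, 1, 0, 0, 0, 0, 0, -0.019, 1, 0, 0, 0, 0, 0, -0.019, 1, 0, 0, 0, 0, 0, -0.019, 1])

```text
t: 13.15
tcp_pos: [0.4821, 0.4076, 0.0099]
tool_rot: [0.215, 0.977, -0.0, -0.0]
force: [0.4, -0.6, -0.3]
finger_gap: 0.995
gripper_force: 0.0
```

Request:
servo_tool(commands=[0, 0, 0.006, 0, 0, -0.019, 1, 0, 0, 0.006, 0, 0, -0.019, 1, 0, 0, 0, 0, 0, -0.019, 1, 0, 0, 0, 0, 0, -0.019, 1, 0, 0, 0, 0, 0, -0.019, 1, 0, 0, 0, 0, 0, 0, 1, 0, 0, 0, 0, 0, 0, 1])

```text
t: 13.73
tcp_pos: [0.4822, 0.4076, 0.004]
tool_rot: [-0.077, 0.997, -0.0, -0.0]
force: [0.5, 0.0, 0.8]
finger_gap: 1.001
gripper_force: 0.0
```

```bash
python3 -c "
from h import *
to(.4827,.408,.006,98)
"
```

```text
t 13.73 tcp [0.4822 0.4076 0.004 ] yaw 98.83 tilt [-5.e-04 -3.e-04 -1.e+00] F [0.5 0.  0.8] gap 1.001 grip 0.0
share xyz [-0.0011  0.0006 -0.0039] rz share 0.0023 (deg 0.83 ) mm [-0.5  0.3 -2. ]
```

Request:
servo_tool(commands=[-0.001, 0, 0, 0, 0, 0, -1, 0, 0, 0, 0, 0, 0, -1, 0, 0, 0, 0, 0, 0, -1, 0, 0, 0, 0, 0, 0, -1, 0, 0, 0, 0, 0, 0, -1, 0, 0, 0, 0, 0, 0, -1, 0, 0, 0, 0, 0, 0, -1, 0, 0, -0.03, 0, 0, 0, -1, 0, 0, -0.03, 0, 0, 0, -1, 0, 0, 0, 0, 0, 0, -1, 0, 0, 0, 0, 0, 0, -1], force=60)

```text
t: 14.65
tcp_pos: [0.4833, 0.408, 0.0347]
tool_rot: [-0.078, 0.997, 0.0, 0.001]
force: [0.4, 0.2, 0.0]
finger_gap: 0.474
gripper_force: 60.5
```

```bash
cat > m2.py <<'E'
from h import *
import sys
to(.453,.0047,.2,40)
s,M,a=st();S=snap('side');zb=float(sys.argv[1])+s['tcp_pos'][2]
p=s['tcp_pos'];c=proj(S,[p[0],p[1],zb+.034]);u,v=(c-[20,20]).astype(int)
T=snap('top');d=proj(T,[p[0],p[1],zb+.034])
o=cv2.resize(S['img'][v:v+40,u:u+40],(600,600),interpolation=cv2.INTER_CUBIC)
for z in(zb,zb+.034):
    uv=np.array([proj(S,q) for q in cyl(p[0],p[1],.021,z,z)[:40]]);cv2.polylines(o,[((uv+.5-[u,v])*15).round().astype(int)],True,(0,255,0),1)
cv2.imwrite('pics/'+sys.argv[2],o[:,:,::-1])
E
python3 m2.py -.005 g5.png
```

```text
t 14.65 tcp [0.4833 0.408  0.0347] yaw 98.99 tilt [ 1.2e-03  7.0e-04 -1.0e+00] F [0.4 0.2 0. ] gap 0.474 grip 60.5
share xyz [ 0.1855 -0.7871 -0.3313] rz share 0.16387 (deg 58.99 ) mm [  92.7 -393.6 -165.6]
```

View pics/g5.png

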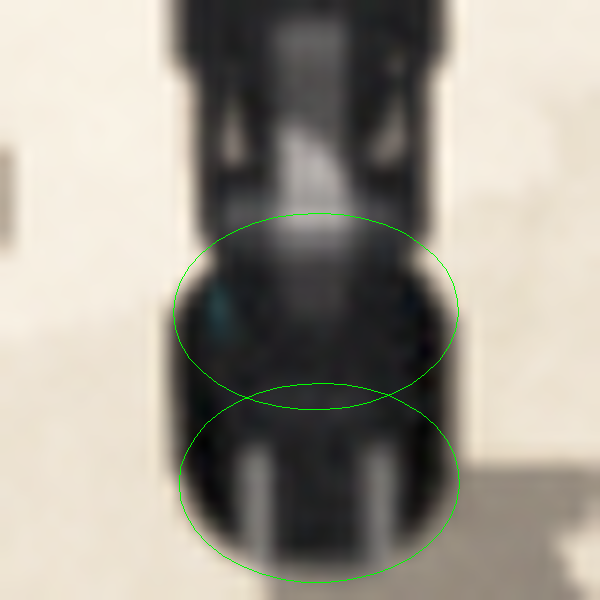

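Request:
servo_tool(commands=[0, 0, -0.036, 0, 0, 0.0188, -1, 0, 0, -0.037, 0, 0, 0.0188, -1, 0, 0, -0.037, 0, 0, 0.0188, -1, 0, 0, -0.037, 0, 0, 0.0188, -1, 0, 0, -0.037, 0, 0, 0.0188, -1, 0, 0, -0.037, 0, 0, 0.0188, -1, 0, 0, -0.037, 0, 0, 0.0188, -1, 0, 0, -0.037, 0, 0, 0.0188, -1, 0, 0, -0.036, 0, 0, 0.0188, -1, -0.0344, -0.0295, 0, 0, 0, 0, -1, -0.0544, -0.0495, 0, 0, 0, 0, -1, -0.0544, -0.0495, 0, 0, 0, 0, -1])

```text
t: 15.75
tcp_pos: [0.4758, 0.3114, 0.199]
tool_rot: [0.437, 0.9, -0.0, -0.0]
force: [0.0, -0.8, -0.7]
finger_gap: 0.47
gripper_force: 60.5
```

Request:
servo_tool(commands=[-0.0544, -0.0495, 0, 0, 0, 0, -1, -0.0544, -0.0495, 0, 0, 0, 0, -1, -0.0544, -0.0495, 0, 0, 0, 0, -1, -0.0544, -0.0495, 0, 0, 0, 0, -1, -0.0544, -0.0495, 0, 0, 0, 0, -1, -0.0544, -0.0495, 0, 0, 0, 0, -1, -0.0544, -0.0495, 0, 0, 0, 0, -1, -0.0394, -0.0395, 0, 0, 0, 0, -1, -0.02, -0.02, 0, 0, 0, 0, -1, 0, 0, 0, 0, 0, 0, -1, 0, 0, 0, 0, 0, 0, -1])

```text
t: 16.67
tcp_pos: [0.452, 0.0129, 0.1991]
tool_rot: [0.439, 0.899, -0.0, -0.001]
force: [0.6, 0.6, 0.0]
finger_gap: 0.474
gripper_force: 60.6
```

```bash
python3 -c "
from h import *
to(.453,.0047,.143,38)
"
```

```text
t 16.67 tcp [0.452  0.0129 0.1991] yaw 37.94 tilt [-1.6e-03  7.0e-04 -1.0e+00] F [0.6 0.6 0. ] gap 0.474 grip 60.6
share xyz [-0.0143 -0.0084  0.1123] rz share -0.00016 (deg -0.06 ) mm [-7.2 -4.2 56.1]
```

Request:
servo_tool(commands=[-0.0143, -0.0092, 0.03, 0, 0, 0, -1, 0, 0, 0.04, 0, 0, 0, -1, 0, 0, 0.03, 0, 0, 0, -1, 0, 0, 0.008, 0, 0, 0, -1, 0, 0, 0, 0, 0, 0, -1, 0, 0, 0, 0, 0, 0, -1])

```text
t: 17.17
tcp_pos: [0.4534, 0.0057, 0.1458]
tool_rot: [0.437, 0.899, 0.0, -0.0]
force: [0.6, -0.5, -0.8]
finger_gap: 0.472
gripper_force: 60.6
```

Request:
servo_tool(commands=[0, 0, 0.004, 0, 0, 0, -1, 0, 0, 0.004, 0, 0, 0, -1, 0, 0, 0.002, 0, 0, 0, -1, 0, 0, 0, 0, 0, 0, -1])

```text
t: 17.5
tcp_pos: [0.4534, 0.0049, 0.141]
tool_rot: [0.438, 0.899, 0.0, 0.0]
force: [-0.3, 0.7, -0.5]
finger_gap: 0.468
gripper_force: 60.6
```

```bash
python3 -c "
from h import *
to(.4526,.0047,.137,38)
print(st()[0]['ft_torque'])"
```

```text
t 17.5 tcp [0.4534 0.0049 0.141 ] yaw 38.09 tilt [ 5.e-04 -1.e-04 -1.e+00] F [-0.3  0.7 -0.5] gap 0.468 grip 60.6
share xyz [ 0.0006 -0.0015  0.008 ] rz share 0.00026 (deg 0.09 ) mm [ 0.3 -0.8  4. ]
[-0.05044752  0.01584036 -0.0080744 ]
```

Request:
servo_tool(commands=[0.0006, -0.001, 0.002, 0, 0, 0, -1, 0, 0, 0.002, 0, 0, 0, -1, 0, 0, 0.002, 0, 0, 0, -1, 0, 0, 0.002, 0, 0, 0, -1, 0, 0, 0.002, 0, 0, 0, -1, 0, 0, 0, 0, 0, 0, -1])

```text
t: 18.0
tcp_pos: [0.4526, 0.0048, 0.1356]
tool_rot: [0.438, 0.899, -0.0, -0.0]
force: [0.2, 0.0, -0.3]
finger_gap: 0.473
gripper_force: 60.6
```

Request:
servo_tool(commands=[0, 0, 0.002, 0, 0, 0, -1, 0, 0, 0.002, 0, 0, 0, -1, 0, 0, 0.002, 0, 0, 0, -1, 0, 0, 0, 0, 0, 0, -1])

```text
t: 18.33
tcp_pos: [0.4525, 0.0049, 0.1326]
tool_rot: [0.438, 0.899, -0.0, -0.0]
force: [-0.5, -0.6, 0.6]
finger_gap: 0.473
gripper_force: 60.6
```

Request:
servo_tool(commands=[0, 0, 0.003, 0, 0, 0, -1, 0, 0, 0.003, 0, 0, 0, -1, 0, 0, 0.003, 0, 0, 0, -1, 0, 0, 0, 0, 0, 0, -1])

```text
t: 18.67
tcp_pos: [0.4525, 0.0049, 0.128]
tool_rot: [0.438, 0.899, -0.0, -0.0]
force: [0.2, 0.1, -1.1]
finger_gap: 0.47
gripper_force: 60.6
```

Request:
servo_tool(commands=[0, 0, 0.004, 0, 0, 0, -1, 0, 0, 0.004, 0, 0, 0, -1, 0, 0, 0.004, 0, 0, 0, -1, 0, 0, 0.002, 0, 0, 0, -1, 0, 0, 0, 0, 0, 0, -1])

```text
t: 19.08
tcp_pos: [0.4525, 0.0049, 0.121]
tool_rot: [0.438, 0.899, -0.0, -0.0]
force: [-0.7, -0.4, 0.2]
finger_gap: 0.471
gripper_force: 60.6
```

Request:
servo_tool(commands=[0, 0, 0.002, 0, 0, 0, -1, 0, 0, 0.002, 0, 0, 0, -1, 0, 0, 0.002, 0, 0, 0, -1, 0, 0, 0, 0, 0, 0, -1])

```text
t: 19.42
tcp_pos: [0.4528, 0.0048, 0.1185]
tool_rot: [0.438, 0.899, 0.0, 0.0]
force: [-0.9, -0.2, 3.9]
finger_gap: 0.474
gripper_force: 60.6
```

Request:
servo_tool(commands=[0, 0, 0.002, 0, 0, 0, -1, 0, 0, 0.002, 0, 0, 0, -1, 0, 0, 0.002, 0, 0, 0, -1, 0, 0, 0.002, 0, 0, 0, -1, 0, 0, 0, 0, 0, 0, -1, 0, 0, 0, 0, 0, 0, -1], force=80)

```text
t: 19.92
tcp_pos: [0.4529, 0.0048, 0.1154]
tool_rot: [0.438, 0.899, 0.0, 0.001]
force: [-1.9, 0.5, 13.4]
finger_gap: 0.469
gripper_force: 81.2
```

Request:
servo_tool(commands=[0, 0, 0.002, 0, 0, 0, -1, 0, 0, 0.002, 0, 0, 0, -1, 0, 0, 0, 0, 0, 0, -1, 0, 0, 0, 0, 0, 0, -1])

```text
t: 20.25
tcp_pos: [0.4531, 0.0048, 0.115]
tool_rot: [0.438, 0.899, 0.0, 0.001]
force: [-5.2, 0.7, 28.0]
finger_gap: 0.466
gripper_force: 82.7
```

```bash
python3 -c "
from h import *
to(.4526,.0047,.115,38)
S=snap('side','end.png');T=snap('top')
for q in ('knob_center','pack_head'):
  for s in (S,T): print(q,[(np.round(b['box']).tolist(),round(b['conf'],2)) for b in manip.look_for(s,q)][:3])
p=st()[0]['tcp_pos']
for zb in (.111,.115,.120):print(zb,'knob bottom near px',proj(S,[p[0],p[1]+.021,zb]))
im=S['img'];u=int(round(proj(S,[p[0],p[1]+.021,.111])[0]));print(im[220:240,u].mean(1).round().astype(int) if 0 else im[218:242,u-2:u+3].mean((1,2)).round().astype(int))
"
```

```text
t 20.25 tcp [0.4531 0.0048 0.115 ] yaw 38.11 tilt [ 2.5e-03 -7.0e-04 -1.0e+00] F [-5.2  0.7 28. ] gap 0.466 grip 82.7
share xyz [ 0.0006 -0.0009 -0.0001] rz share 0.00029 (deg 0.11 ) mm [ 0.3 -0.5 -0. ]
knob_center [([350.0, 219.0, 10.0, 15.0], 0.58)]
knob_center []
pack_head [([356.0, 282.0, 35.0, 43.0], 0.93), ([308.0, 206.0, 26.0, 18.0], 0.68), ([348.0, 219.0, 15.0, 17.0], 0.53)]
pack_head [([216.0, 309.0, 36.0, 33.0], 0.81), ([345.0, 231.0, 33.0, 34.0], 0.65)]
0.111 knob bottom near px [352.64831969 233.96991256]
0.115 knob bottom near px [352.67541239 232.75626801]
0.12 knob bottom near px [352.70940028 231.23374699]
[106  82  70  52  39  24  14   8  12  10  12  12  14  15  10  13  17  18
  28  36  36  45  48  49]
```

```bash
python3 -c "
from station import manip
print(manip.sign_off())"
```

```text
the job is handed in; nothing more can be done
None
```

The battery pack is fully home in the bay with its rib in the groove and released; the knob is on the shaft and held against its stop at about 28 N; the job was handed in at about 20 s, with no verdict returned.

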